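# Stand the tall polished glass on the turntable

### The arm

A 6-joint arm with a two-finger parallel gripper is mounted at the origin on the work surface. World frame = base frame: x ahead of the robot, y to its left, z up, the work surface at z = 0. Lengths are in m, angles in rad, forces in N, time in s.
With the tool pointing down it reaches from about 0.35 to 0.85 m from the base axis. Payload 8.1 kg.
Tool frame: the origin (TCP) lies midway between the tips of the shut fingers; the grasp point (between the pads) lies 19 mm behind it (robot.tcp_to_grasp is the distance from the TCP to the grasp point, in m); x points along the fingers, y is the direction in which the jaws open and shut, and the axes are right-handed (so a half turn about x gives the same grasp; the last joint's range is limited). The gripper opens to 93 mm and grips with 3 to 60 N. Pads are 15 mm wide; open, the fingers measure 128 mm over their backs; the gripper's body (75 mm by 188 mm) begins 65 mm behind the grasp point.
Start: joints at [1.154, 0.13, 1.488, -0, 1.523, -0.085], TCP at [0.195, 0.567, 0.219] pointing down, gripper open.
Joint ranges: [-2.96, 2.96], [-0.89, 2.26], [0.02, 2.5], [-1.34, 4.48], [0, 2.73], [-2.66, 2.66]. Speed limits (rad/s): [2.39, 2.39, 2.79, 3.14, 3.14, 3.14].

### API

Orientations are given as a rotation vector (axis times angle).
In Python, from plant import robot gives the robot as it stands.
- The arm moves only by the tool play_rows, never from a script. Its argument "plan" is a list of rows, each an object with "slide": the shift along the world's x, y, z as a fraction of full scale, a list of three; "roll": the turn about the world's z as a fraction of full scale; "fingers": the gripper command: -1 is shut, 1 is fully open, values between are in proportion. A call has 1 to 20 rows; each row shifts and turns the commanded pose from where the row before left it; what a row does not reach is not made up. Full scale, the value 1, is 30 mm for a shift and 8 degrees for a turn. A row lasts 1/8 s, in which the tool goes at most 62.5 mm and 10.7 degrees, less where a joint would pass 70% of its speed; a pose out of reach is approached as far as the arm can. A call with a number of a shift or a turn outside -1 to 1 is refused whole. A call with a gripper value outside its range is refused whole. The fingers move at their own pace and stop on an object; "squeeze" is the grip in N (left out, the last holds). Time passes only in rows, so rows that do not move let the fingers close. It gives the time, the measured TCP pose, the force and the opening at its end, in the units of the state.
- robot.read_state(): the state, without advancing time (a new reading comes with each control period).
- robot.read_camera(name): name is "scene" or "top" or "wrist"; returns the picture (480x640x3 uint8, red, green, blue); there is no depth.
- robot.get_calibration(name): a dict with "fx", "fy", "cx", "cy" (pixels), "R" (3x3) and "t" (3): a world point X has camera coordinates R X + t; the wrist camera has in their place "T_tool_cam" (4x4, takes a point from camera to tool coordinates, whose origin is the TCP and whose axes are the tool frame's). Camera axes: x right, y down, z forward; pixel columns grow to the right and rows downward; lengths in m; the calibration is good to about 2 mm. A picture is of the moment at which its call begins: read the wrist's pose just before it. get_calibration takes no time and is no camera call.
- robot.close_job(): hands the job in, once; it reports no verdict.
Trained networks look in the newest picture that a camera, given by its name, has taken for a name from the list of things; names that differ only in an ending like _2 or _b are one class to them, and where a whole thing is asked for, a point or a joint stands for the part that bears it (a point fixed in the world has none). Each returns a list of dicts, best first, with "p" (0 to 1); they miss things now and then, are a little off and sometimes report something else, mostly with a low value. They report only what shows in the picture. A call takes as long as a camera call. They do not tell look-alikes from the thing itself.
- robot.boxes_of(camera, target): "extent" ([centre column, centre row, width, height] in pixels, round what is visible of it).
- robot.regions_of(camera, target): "region" (480x640 bool, what is visible of it) and "extent" ([centre column, centre row, width, height] in pixels, round what is visible of it).
- robot.mark_of(camera, target): "point" ([column, row] in pixels: a listed point, or the origin of a listed thing).
The state is a dict: "t": time; "q": joint angles; "dq": joint speeds; "joint_torque": joint torques, N m; "tool_pos": TCP position; "orientation": TCP orientation; "force": force on the tool from outside, world axes, zero at the start; "wrist_torque": the same for the moment, N m; "opening": finger opening in m.
Only numpy, scipy, OpenCV 4.12 (cv2) and the standard library are available. Lean on these libraries where they do the work, as an engineer would, in place of code of your own. Each camera call takes 0.05 s, during which the arm holds its last target.

### The job

Three green drinking glasses stand on the bench. Pick up the tall one with a light grip (it cracks if squeezed with more than 25 N), and stand it upright in the middle of the round turntable, setting it down gently rather than dropping it. Leave the short glass and the wide glass standing where they are.

Things in the scene. Friction and masses are not known exactly. Their poses are not given: they have to be found in the camera images.
- tall_glass_mid (a point): The glass to move: a straight round tumbler of clear green glass, open at the top, 60 mm across and 130 mm tall (the tallest of the three), wall 4 mm, about 0.26 kg, standing mouth up. The point is on its axis half-way up, 65 mm above its base; z is its axis. Fragile: it cracks if either finger presses it with more than 25 N (a grip of 6 to 12 N holds it well). It also breaks if it is let go to fall more than about 10 mm, or pressed down on the turntable with more than 35 N.
- short_glass_mid (a point): The short glass, not to be disturbed: same clear green glass, straight, 60 mm across but only 80 mm tall. The point is on its axis half-way up, 40 mm above its base.
- wide_glass_mid (a point): The wide glass, not to be disturbed: same clear green glass, straight, 82 mm across and 80 mm tall. The point is on its axis half-way up, 40 mm above its base.
- turntable_top (a point): Hand turntable, fixed to the bench and locked: a round aluminium plate 160 mm across with a cork face, on a dark steel foot; a thin dark ring 72 mm across marks the middle of the cork. The point is the centre of the cork face, 45 mm above the bench; z is up.
There are look-alikes about, which are no part of the job. Leave any blue or orange look-alike of the part that bears tall_glass_mid alone. Of the things that look like the part that bears turntable_top, take the one that is farthest from the robot's base at the start.

How it is judged:
By the outcome, as a careful person would: the job done as asked, in the order asked, and still so for the second after the job is handed in, with the robot touching nothing.
It also fails if it takes over 40 s, if anything falls off the work surface, if the arm or the gripper's body presses on something with over 40 N, if the wrist force passes 120 N, or if a joint passes its speed limit or range.

## Working session

There is one attempt and no reset: what is moved stays moved. The work goes in short steps, Python scripts to look and compute and a tool call to move; the robot and the scene stay as the last step left them, time stands still between calls to the robot, and variables do not carry over. Pictures are saved under pics/ and viewed, and the job is handed in when it is done.

Besides the shell and the picture viewer there is one more tool, called after "Emit:" by a JSON object that holds its "method" and its "body", one argument or row to a line. play_rows: Moves the arm, as the interface text tells. Its arguments: {"type":"object","properties":{"plan":{"type":"array","items":{"type":"object","properties":{"slide":{"type":"array","items":{"type":"number","minimum":-1,"maximum":1}},"roll":{"type":"number","minimum":-1,"maximum":1},"fingers":{"type":"number"}}}},"squeeze":{"type":"number"}},"required":["plan"]}

```bash
mkdir -p pics; python3 - <<'E'
from plant import robot
import cv2,numpy as np
for c in ["scene","top","wrist"]:
    im=robot.read_camera(c); cv2.imwrite(f"pics/{c}0.png",im[:,:,::-1])
    for n in ["tall_glass_mid","short_glass_mid","wide_glass_mid","turntable_top"]:
        print(c,n,[(np.round(d["point"]).tolist(),round(d["p"],2)) for d in robot.mark_of(c,n)],[(np.round(d["extent"]).tolist(),round(d["p"],2)) for d in robot.boxes_of(c,n)])
print(robot.read_state())
for c in ["scene","top","wrist"]: print(robot.get_calibration(c))
E
```

```text
scene tall_glass_mid [([394.0, 208.0], 0.95), ([302.0, 196.0], 0.72), ([346.0, 218.0], 0.62)] [([346.0, 216.0, 26.0, 63.0], 0.82), ([303.0, 199.0, 31.0, 66.0], 0.72), ([396.0, 208.0, 31.0, 66.0], 0.62)]
scene short_glass_mid [] [([404.0, 187.0, 25.0, 37.0], 0.6)]
scene wide_glass_mid [([449.0, 238.0], 0.59)] [([451.0, 238.0, 44.0, 55.0], 0.57)]
scene turntable_top [([253.0, 299.0], 0.85), ([135.0, 279.0], 0.63)] [([136.0, 286.0, 95.0, 65.0], 0.65), ([255.0, 306.0, 88.0, 75.0], 0.57)]
top tall_glass_mid [([264.0, 263.0], 0.83), ([209.0, 237.0], 0.71), ([272.0, 324.0], 0.62)] [([271.0, 326.0, 40.0, 39.0], 0.8), ([208.0, 237.0, 45.0, 43.0], 0.77), ([262.0, 263.0, 35.0, 37.0], 0.6)]
top short_glass_mid [([160.0, 272.0], 0.83)] [([160.0, 272.0, 42.0, 33.0], 0.68)]
top wide_glass_mid [([203.0, 170.0], 0.69)] [([205.0, 172.0, 52.0, 49.0], 0.83)]
top turntable_top [([486.0, 334.0], 0.78), ([407.0, 229.0], 0.6)] [([406.0, 230.0, 83.0, 77.0], 0.66), ([484.0, 332.0, 82.0, 81.0], 0.64)]
wrist tall_glass_mid [] []
wrist short_glass_mid [] []
wrist wide_glass_mid [] []
wrist turntable_top [] []
{'
[... 1039 characters left out ...]
57025292, 'cy': 242.61754229931532, 'R': array([[-0.02305038, -0.99964947, -0.01302361],
       [-0.9891617 ,  0.02469423, -0.1447388 ],
       [ 0.14500967,  0.00954618, -0.98938419]]), 't': array([-0.04793783,  0.50378965,  1.02058029])}
{'fx': 334.87443841107927, 'fy': 334.87443841107927, 'cx': 318.89263729446293, 'cy': 237.29918296275056, 'T_tool_cam': array([[ 3.35458948e-04, -2.45760215e-01,  9.69330596e-01,
        -1.65535763e-01],
       [ 9.99999472e-01,  1.02371376e-03, -8.65243065e-05,
         8.39387258e-04],
       [-9.71052835e-04,  9.69330113e-01,  2.45760429e-01,
        -6.82473381e-02],
       [ 0.00000000e+00,  0.00000000e+00,  0.00000000e+00,
         1.00000000e+00]])}
```

View pics/scene0.png

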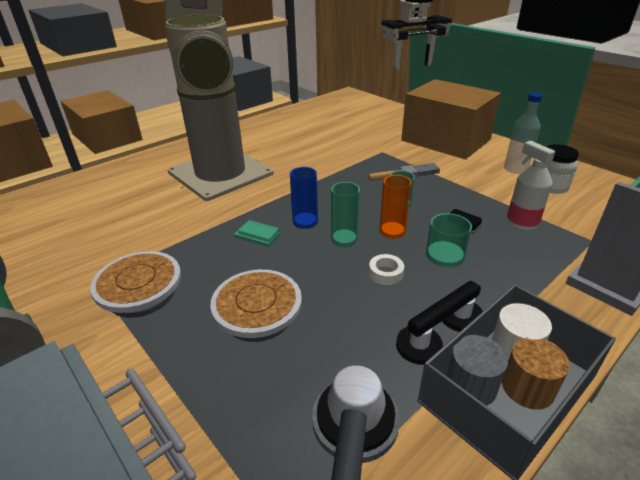

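View pics/top0.png

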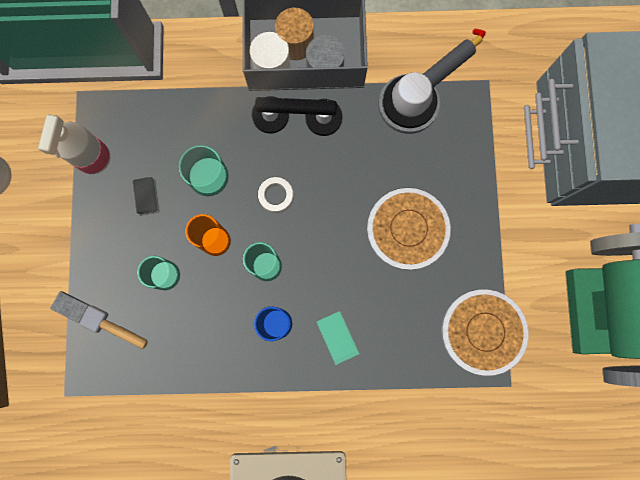

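View pics/wrist0.png

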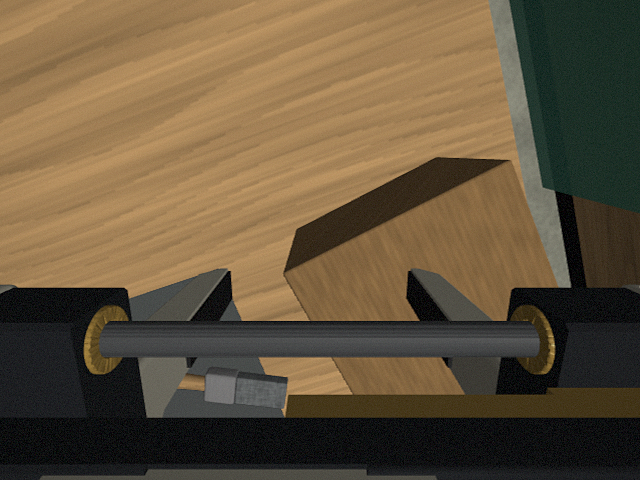

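The tall green glass is at scene (345,214) and top (262,262). The other candidates are blue at top (272,324), orange at (208,236), the short green glass at (158,272) and the wide green glass at (204,170). There are turntables at top (409,228) and (485,332), and I still need to compute their distances from the base.

```bash
cat > h.py <<'E'
import numpy as np,cv2
from scipy.optimize import least_squares
from plant import robot
def proj(c,X):
    k=robot.get_calibration(c); Y=np.asarray(X)@k["R"].T+k["t"]
    return np.c_[k["fx"]*Y[:,0]/Y[:,2]+k["cx"],k["fy"]*Y[:,1]/Y[:,2]+k["cy"]]
def backproj(c,uv,z):
    k=robot.get_calibration(c); d=k["R"].T@np.array([(uv[0]-k["cx"])/k["fx"],(uv[1]-k["cy"])/k["fy"],1]); o=-k["R"].T@k["t"]
    return o+d*(z-o[2])/d[2]
a=np.linspace(0,2*np.pi,60)
def ring(x,y,z,r): return np.c_[x+r*np.cos(a),y+r*np.sin(a),np.full(60,z)]
def hull(c,x,y,r,z0,z1): return cv2.convexHull(np.vstack([proj(c,ring(x,y,z0,r)),proj(c,ring(x,y,z1,r))]).astype(np.float32))
def mask(h):
    m=np.zeros((480,640),np.uint8); cv2.fillConvexPoly(m,np.round(h*16).astype(np.int32),1,shift=4); return m>0
E
python3 - <<'E'
from h import *
from itertools import product
im={c:cv2.imread(f"pics/{c}0.png") for c in("scene","top")}
def fit(g0,r,z0,z1,seg,cams=("scene","top")):
    out={}
    for cs in [("scene",),("top",),cams]:
        best=None;g=np.array(g0,float)
        for st in (.008,.003,.001,.0005):
            while 1:
                c=[]
                for dx,dy in product((-1,0,1),repeat=2):
                    q=g+st*np.array([dx,dy]); s=0
                    for k in cs:
                        m=mask(hull(k,*q,r,z0,z1)); 
                        R=cv2.dilate(mask(hull(k,*g0,r+.012,z0,z1)).astype(np.uint8),np.ones((5,5)))>0
                        s+=((m^seg[k])&R).sum()
                    c.append((s,tuple(q)))
                b=min(c,key=lambda t:t[0]); cur=c[4][0]
                if b[0]<cur: g=np.array(b[1])
                else: break
        out[cs]=(np.round(g,4),cur)
    return out
seg={}
for c in im:
    hsv=cv2.cvtColor(im[c],cv2.COLOR_BGR2HSV); seg[c]=(cv2.inRange(hsv,(65,70,40),(90,255,255))>0)
    cv2.imwrite(f"pics/seg_{c}.png",seg[c]*255)
for n,uv,r,h in [("tall",(262,262),.03,.13),("short",(158,272),.03,.08),("wide",(204,170),.041,.08)]:
    g=backproj("top",uv,h/2)[:2]; print(n,g,fit(g,r,0,h,seg))
for n,ut,us in [("A",(409,228),(256,299)),("B",(485,332),(136,278))]:
    p=backproj("top",ut,.045);q=backproj("scene",us,.045); print(n,p,q,np.hypot(*p[:2]),np.hypot(*q[:2]))
for n,uv in [("blue",(272,323)),("orange",(208,236))]: print(n,backproj("top",uv,.065))
E
```

```text
tall [0.46414124 0.03730656] {('scene',): (array([0.4606, 0.0383]), np.int64(73)), ('top',): (array([0.4626, 0.0358]), np.int64(92)), ('scene', 'top'): (array([0.4631, 0.0358]), np.int64(177))}
short [0.45261028 0.23926564] {('scene',): (array([0.3401, 0.3913]), np.int64(212)), ('top',): (array([0.4496, 0.2358]), np.int64(112)), ('scene', 'top'): (array([0.4496, 0.2383]), np.int64(982))}[ WARN:0@0.831] global loadsave.cpp:1063 imwrite_ Unsupported depth image for selected encoder is fallbacked to CV_8U.
Traceback (most recent call last):
  File "h.py", line 12, in hull
    def hull(c,x,y,r,z0,z1): return cv2.convexHull(np.vstack([proj(c,ring(x,y,z0,r)),proj(c,ring(x,y,z1,r))]).astype(np.float32))
                                                              ~~~~^^^^^^^^^^^^^^^^^^
  File "h.py", line 5, in proj
    k=robot.get_calibration(c); Y=np.asarray(X)@k["R"].T+k["t"]
ValueError: time passes only in moves, steps and waits
```

```bash
python3 - <<'E'
import cv2
a=cv2.imread("pics/top0.png")[130:300,120:460]; b=cv2.imread("pics/scene0.png")[150:320,200:500]
cv2.imwrite("pics/cr.png",cv2.resize(a,None,fx=2.3,fy=2.3,interpolation=2)); cv2.imwrite("pics/cr2.png",cv2.resize(b,None,fx=2.6,fy=2.6,interpolation=2))
E
```

```text
(no output)
```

View pics/cr2.png

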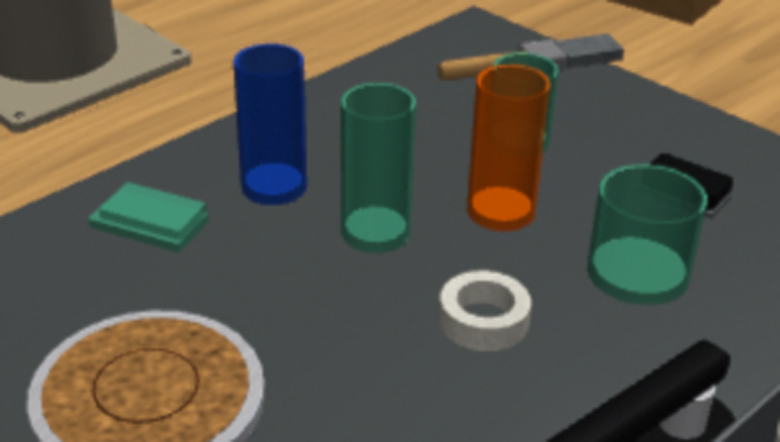

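The crop confirms the choice: the tall green tumbler is the one at scene (345,214), and the short green glass sits half hidden behind the orange one. `get_calibration` refuses too many calls, so I'll cache it and measure the turntables.

```bash
sed -i 's/^def proj/import pickle,os\nif not os.path.exists("k.pkl"): pickle.dump({c:robot.get_calibration(c) for c in("scene","top","wrist")},open("k.pkl","wb"))\nK=pickle.load(open("k.pkl","rb"))\ndef proj/; s/robot.get_calibration(c); [Yd]/K[c]; &/; s/k=K\[c\]; robot.get_calibration(c);/k=K[c];/' h.py; python3 - <<'E'
from h import *
im={c:cv2.imread(f"pics/{c}0.png") for c in("scene","top")}
for n,ut,us in [("A",(409,228),(256,299)),("B",(485,332),(136,278))]:
    for c,uv in(("top",ut),("scene",us)):
        hsv=cv2.cvtColor(im[c],cv2.COLOR_BGR2HSV); m=cv2.inRange(hsv,(8,90,60),(22,255,255))
        w=np.zeros_like(m); cv2.circle(w,uv,50,255,-1); m&=w
        m=cv2.morphologyEx(m,cv2.MORPH_CLOSE,np.ones((5,5)));N,l,s,cc=cv2.connectedComponentsWithStats(m)
        i=l[uv[1],uv[0]+3]; cn=max(cv2.findContours((l==i).astype(np.uint8),0,1)[0],key=cv2.contourArea)
        pts=np.array([backproj(c,p[0],.045)[:2] for p in cn])
        f=least_squares(lambda q:np.hypot(pts[:,0]-q[0],pts[:,1]-q[1])-q[2],[*pts.mean(0),.07],loss="soft_l1",f_scale=.002).x
        print(n,c,f.round(4),np.hypot(*f[:2]).round(3))
for n,uv in [("blue",(272,323)),("orange",(208,236)),("wide",(204,170)),("short",(158,272)),("tape",(275,194))]: print(n,backproj("top",uv,.05))
print(robot.read_state()["t"])
E
```

```text
A top [ 0.5256 -0.2425  0.0685] 0.579
A scene [ 0.525  -0.2422  0.0684] 0.578
B top [ 0.3276 -0.3885  0.078 ] 0.508
B scene [ 0.2881 -0.3649  0.1027] 0.465
blue [0.35103927 0.02130005 0.05      ]
orange [0.51831198 0.14169447 0.05      ]
wide [0.64853413 0.15013585 0.05      ]
short [0.45161819 0.23629676 0.05      ]
tape [0.5971207 0.0125531 0.05     ]
1.35
```

```bash
python3 - <<'E'
from h import *
from scipy.spatial.transform import Rotation as R
s=robot.read_state();M=R.from_rotvec(s["orientation"]).as_matrix();print(M.round(3))
y=M[:,1];print("yaw jaw deg",np.degrees(np.arctan2(y[1],y[0])))
print(np.array([.462,.037])-s["tool_pos"][:2])
E
```

```text
[[-0.     0.326  0.945]
 [ 0.     0.945 -0.326]
 [-1.     0.    -0.   ]]
yaw jaw deg 70.98777039737534
[ 0.26657617 -0.53029889]
```

Emit:
{"method": "play_rows", "body": {
  "plan": [
    {"slide": [0.494, -0.982, 0], "roll": -0.833, "fingers": 1},
    {"slide": [0.494, -0.982, 0], "roll": -0.833, "fingers": 1},
    {"slide": [0.494, -0.982, 0], "roll": -0.833, "fingers": 1},
    {"slide": [0.494, -0.982, 0], "roll": -0.833, "fingers": 1},
    {"slide": [0.494, -0.982, 0], "roll": -0.833, "fingers": 1},
    {"slide": [0.494, -0.982, 0], "roll": -0.833, "fingers": 1},
    {"slide": [0.494, -0.982, 0], "roll": -0.833, "fingers": 1},
    {"slide": [0.494, -0.982, 0], "roll": -0.833, "fingers": 1},
    {"slide": [0.494, -0.982, 0], "roll": -0.833, "fingers": 1},
    {"slide": [0.494, -0.982, 0], "roll": -0.833, "fingers": 1},
    {"slide": [0.494, -0.982, 0], "roll": -0.833, "fingers": 1},
    {"slide": [0.494, -0.982, 0], "roll": -0.833, "fingers": 1},
    {"slide": [0.494, -0.982, 0], "roll": -0.833, "fingers": 1},
    {"slide": [0.494, -0.982, 0], "roll": -0.833, "fingers": 1},
    {"slide": [0.494, -0.982, 0], "roll": -0.833, "fingers": 1},
    {"slide": [0.494, -0.982, 0], "roll": -0.833, "fingers": 1},
    {"slide": [0.494, -0.982, 0], "roll": -0.833, "fingers": 1},
    {"slide": [0.494, -0.982, 0], "roll": -0.833, "fingers": 1},
    {"slide": [0, 0, 0], "roll": 0, "fingers": 1},
    {"slide": [0, 0, 0], "roll": 0, "fingers": 1}
  ],
  "squeeze": 8
}}

```text
t: 3.85
tool_pos: [0.4619, 0.0374, 0.2186]
orientation: [1.804, 0.677, -1.805]
force: [-0.3, 0.9, 0.0]
opening: 0.0932
```

```bash
python3 - <<'E'
from h import *
from scipy.spatial.transform import Rotation as R
s=robot.read_state();M=R.from_rotvec(s["orientation"]).as_matrix()
im=robot.read_camera("wrist")[:,:,::-1].copy()
print(s["t"],s["tool_pos"],s["q"].round(2),np.degrees(np.arctan2(M[1,1],M[0,1])))
k=K["wrist"];T=k["T_tool_cam"]
for z,r in((.13,.03),(.13,.026),(0,.03)):
    X=ring(.462,.037,z,r); c=((X-s["tool_pos"])@M-T[:3,3])@T[:3,:3]
    uv=np.c_[k["fx"]*c[:,0]/c[:,2]+k["cx"],k["fy"]*c[:,1]/c[:,2]+k["cy"]]
    cv2.polylines(im,[np.int32(uv)],True,(0,0,255),1)
cv2.imwrite("pics/w1.png",im)
E
```

```text
3.85 [0.46194251 0.03739015 0.21859117] [-0.03 -0.25  1.85  0.    1.54  0.82] -48.89391291362799
```

View pics/w1.png

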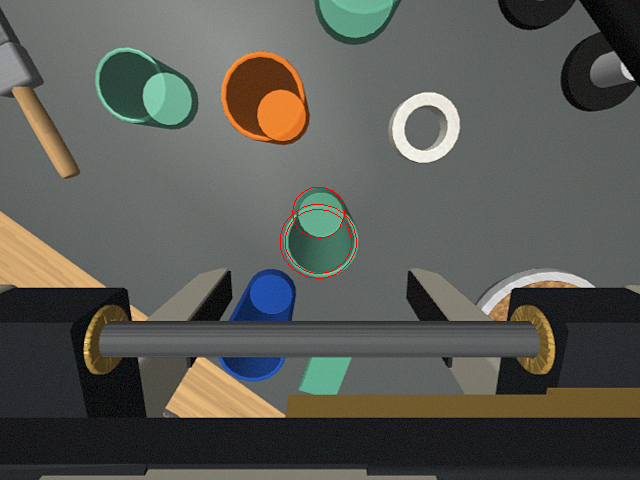

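The predicted outlines fall on the glass's rim at (320,242) and base at (321,214), within 1–2 mm. Next I descend and close gently.

Emit:
{"method": "play_rows", "body": {
  "plan": [
    {"slide": [0, 0, -0.594], "roll": 0, "fingers": 1},
    {"slide": [0, 0, -0.594], "roll": 0, "fingers": 1},
    {"slide": [0, 0, -0.594], "roll": 0, "fingers": 1},
    {"slide": [0, 0, -0.594], "roll": 0, "fingers": 1},
    {"slide": [0, 0, -0.594], "roll": 0, "fingers": 1},
    {"slide": [0, 0, -0.594], "roll": 0, "fingers": 1},
    {"slide": [0, 0, -0.594], "roll": 0, "fingers": 1},
    {"slide": [0, 0, -0.594], "roll": 0, "fingers": 1},
    {"slide": [0, 0, 0], "roll": 0, "fingers": 0.42},
    {"slide": [0, 0, 0], "roll": 0, "fingers": 0.42},
    {"slide": [0, 0, 0], "roll": 0, "fingers": 0.42}
  ],
  "squeeze": 8
}}

```text
t: 5.28
tool_pos: [0.463, 0.037, 0.077]
orientation: [1.806, 0.675, -1.803]
force: [-0.8, -0.1, 0.2]
opening: 0.0688
```

```bash
python3 - <<'E'
from h import *
for c in("wrist","scene"): cv2.imwrite(f"pics/{c}2.png",robot.read_camera(c)[:,:,::-1])
s=cv2.imread("pics/scene2.png")[100:300,240:500]; w=cv2.imread("pics/wrist2.png")
cv2.imwrite("pics/c2.png",np.hstack([cv2.resize(s,(390,300)),cv2.resize(w,(400,300))]))
E
```

```text
(no output)
```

View pics/c2.png

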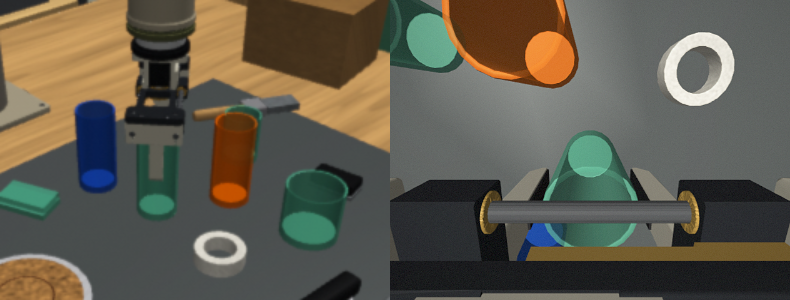

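The glass sits between the fingers, upright and roughly centred. Now I close.

Emit:
{"method": "play_rows", "body": {
  "plan": [
    {"slide": [0, 0, 0], "roll": 0, "fingers": 0.32},
    {"slide": [0, 0, 0], "roll": 0, "fingers": 0.28},
    {"slide": [0, 0, 0], "roll": 0, "fingers": 0.2},
    {"slide": [0, 0, 0], "roll": 0, "fingers": -1},
    {"slide": [0, 0, 0], "roll": 0, "fingers": -1},
    {"slide": [0, 0, 0], "roll": 0, "fingers": -1}
  ],
  "squeeze": 9
}}

```text
t: 6.12
tool_pos: [0.4626, 0.0369, 0.0764]
orientation: [1.806, 0.675, -1.804]
force: [1.2, -1.2, 4.0]
opening: 0.0603
```

Emit:
{"method": "play_rows", "body": {
  "plan": [
    {"slide": [0, 0, 0.15], "roll": 0, "fingers": -1},
    {"slide": [0, 0, 0.25], "roll": 0, "fingers": -1},
    {"slide": [0, 0, 0.4], "roll": 0, "fingers": -1},
    {"slide": [0, 0, 0.5], "roll": 0, "fingers": -1},
    {"slide": [0, 0, 0.5], "roll": 0, "fingers": -1},
    {"slide": [0, 0, 0.5], "roll": 0, "fingers": -1},
    {"slide": [0, 0, 0.4], "roll": 0, "fingers": -1},
    {"slide": [0, 0, 0.2], "roll": 0, "fingers": -1},
    {"slide": [0, 0, 0.1], "roll": 0, "fingers": -1},
    {"slide": [0, 0, 0], "roll": 0, "fingers": -1},
    {"slide": [0, 0, 0], "roll": 0, "fingers": -1}
  ]
}}

```text
t: 7.5
tool_pos: [0.4618, 0.037, 0.1655]
orientation: [1.804, 0.676, -1.806]
force: [-0.8, -0.4, -2.0]
opening: 0.06
```

```bash
python3 - <<'E'
from h import *
for c in("wrist","scene"): cv2.imwrite(f"pics/{c}3.png",robot.read_camera(c)[:,:,::-1])
s=cv2.imread("pics/scene3.png")[80:280,240:500]; w=cv2.imread("pics/wrist3.png")
cv2.imwrite("pics/c3.png",np.hstack([cv2.resize(s,(390,300)),cv2.resize(w,(400,300))]))
E
```

```text
(no output)
```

View pics/c3.png

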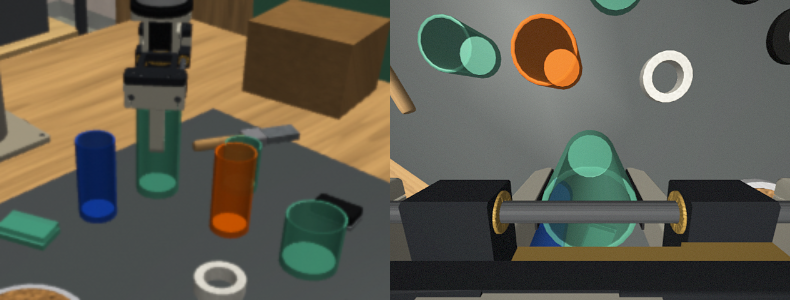

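The glass hangs upright in the grip and the other glasses have not moved. Next is the carry to the far turntable.

Emit:
{"method": "play_rows", "body": {
  "plan": [
    {"slide": [0.068, -0.3, 0], "roll": 0, "fingers": -1},
    {"slide": [0.113, -0.5, 0], "roll": 0, "fingers": -1},
    {"slide": [0.158, -0.7, 0], "roll": 0, "fingers": -1},
    {"slide": [0.181, -0.8, 0], "roll": 0, "fingers": -1},
    {"slide": [0.181, -0.8, 0], "roll": 0, "fingers": -1},
    {"slide": [0.181, -0.8, 0], "roll": 0, "fingers": -1},
    {"slide": [0.181, -0.8, 0], "roll": 0, "fingers": -1},
    {"slide": [0.181, -0.8, 0], "roll": 0, "fingers": -1},
    {"slide": [0.181, -0.8, 0], "roll": 0, "fingers": -1},
    {"slide": [0.181, -0.8, 0], "roll": 0, "fingers": -1},
    {"slide": [0.158, -0.7, 0], "roll": 0, "fingers": -1},
    {"slide": [0.135, -0.6, 0], "roll": 0, "fingers": -1},
    {"slide": [0.09, -0.4, 0], "roll": 0, "fingers": -1},
    {"slide": [0.068, -0.3, 0], "roll": 0, "fingers": -1},
    {"slide": [0.045, -0.2, 0], "roll": 0, "fingers": -1},
    {"slide": [0, 0, 0], "roll": 0, "fingers": -1},
    {"slide": [0, 0, 0], "roll": 0, "fingers": -1},
    {"slide": [0, 0, 0], "roll": 0, "fingers": -1}
  ]
}}

```text
t: 9.85
tool_pos: [0.5253, -0.2416, 0.1661]
orientation: [1.805, 0.676, -1.805]
force: [-0.4, 0.4, -2.4]
opening: 0.0601
```

```bash
python3 - <<'E'
from h import *
s=robot.read_state();p=s["tool_pos"];print(s["t"],p)
ims=[]
for c in("wrist","scene","top"):
    im=robot.read_camera(c)[:,:,::-1].copy(); cv2.imwrite(f"pics/{c}4.png",im)
s=cv2.imread("pics/scene4.png"); zb=p[2]-.076
for z in (zb,zb+.13): cv2.polylines(s,[np.int32(proj("scene",ring(p[0],p[1],z,.03)))],True,(0,0,255),1)
cv2.polylines(s,[np.int32(proj("scene",ring(.525,-.242,.045,.036)))],True,(255,0,0),1)
c=s[180:340,160:360]
cv2.imwrite("pics/c4.png",cv2.resize(c,(750,600)))
E
```

```text
9.85 [ 0.52525761 -0.24157223  0.16610694]
```

View pics/c4.png

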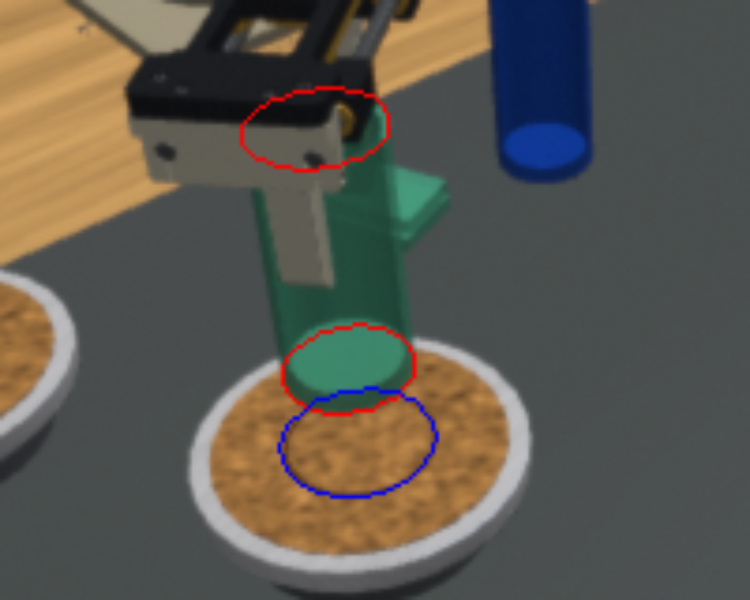

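The held glass matches its predicted outline within about 1 px (2 mm), and the ring prediction lies on the ring. Now I lower it to just above contact.

Emit:
{"method": "play_rows", "body": {
  "plan": [
    {"slide": [0, 0, -0.1], "roll": 0, "fingers": -1},
    {"slide": [0, 0, -0.2], "roll": 0, "fingers": -1},
    {"slide": [0, 0, -0.2], "roll": 0, "fingers": -1},
    {"slide": [0, 0, -0.2], "roll": 0, "fingers": -1},
    {"slide": [0, 0, -0.2], "roll": 0, "fingers": -1},
    {"slide": [0, 0, -0.2], "roll": 0, "fingers": -1},
    {"slide": [0, 0, -0.15], "roll": 0, "fingers": -1},
    {"slide": [0, 0, -0.1], "roll": 0, "fingers": -1},
    {"slide": [0, 0, -0.05], "roll": 0, "fingers": -1},
    {"slide": [0, 0, 0], "roll": 0, "fingers": -1},
    {"slide": [0, 0, 0], "roll": 0, "fingers": -1}
  ]
}}

```text
t: 11.38
tool_pos: [0.5254, -0.2421, 0.1243]
orientation: [1.805, 0.675, -1.805]
force: [0.3, -1.1, -2.6]
opening: 0.0602
```

Emit:
{"method": "play_rows", "body": {
  "plan": [
    {"slide": [0, 0, -0.03], "roll": 0, "fingers": -1},
    {"slide": [0, 0, -0.03], "roll": 0, "fingers": -1},
    {"slide": [0, 0, 0], "roll": 0, "fingers": -1}
  ]
}}

```text
t: 11.75
tool_pos: [0.5252, -0.2419, 0.1222]
orientation: [1.805, 0.676, -1.805]
force: [-1.1, 0.5, -1.9]
opening: 0.0603
```

Emit:
{"method": "play_rows", "body": {
  "plan": [
    {"slide": [0, 0, -0.025], "roll": 0, "fingers": -1},
    {"slide": [0, 0, 0], "roll": 0, "fingers": -1},
    {"slide": [0, 0, 0], "roll": 0, "fingers": -1}
  ]
}}

```text
t: 12.12
tool_pos: [0.5252, -0.242, 0.1216]
orientation: [1.805, 0.675, -1.805]
force: [-0.1, 0.1, -2.3]
opening: 0.0603
```

Emit:
{"method": "play_rows", "body": {
  "plan": [
    {"slide": [0, 0, -0.02], "roll": 0, "fingers": -1},
    {"slide": [0, 0, 0], "roll": 0, "fingers": -1},
    {"slide": [0, 0, 0], "roll": 0, "fingers": -1}
  ]
}}

```text
t: 12.5
tool_pos: [0.5254, -0.242, 0.1214]
orientation: [1.805, 0.675, -1.805]
force: [-2.4, 1.0, 4.7]
opening: 0.06
```

Contact shows as a force change from -2.3 to +4.7 N. I release gradually.

Emit:
{"method": "play_rows", "body": {
  "plan": [
    {"slide": [0, 0, 0], "roll": 0, "fingers": 0.34},
    {"slide": [0, 0, 0], "roll": 0, "fingers": 0.45},
    {"slide": [0, 0, 0], "roll": 0, "fingers": 0.7},
    {"slide": [0, 0, 0], "roll": 0, "fingers": 1},
    {"slide": [0, 0, 0], "roll": 0, "fingers": 1},
    {"slide": [0, 0, 0], "roll": 0, "fingers": 1},
    {"slide": [0, 0, 0], "roll": 0, "fingers": 1}
  ]
}}

```text
t: 13.38
tool_pos: [0.5253, -0.242, 0.1209]
orientation: [1.805, 0.676, -1.805]
force: [0.8, 1.9, 0.8]
opening: 0.093
```

Emit:
{"method": "play_rows", "body": {
  "plan": [
    {"slide": [0, 0, 0.2], "roll": 0, "fingers": 1},
    {"slide": [0, 0, 0.4], "roll": 0, "fingers": 1},
    {"slide": [0, 0, 0.6], "roll": 0, "fingers": 1},
    {"slide": [0, 0, 0.8], "roll": 0, "fingers": 1},
    {"slide": [0, 0, 0.8], "roll": 0, "fingers": 1},
    {"slide": [0, 0, 0.8], "roll": 0, "fingers": 1},
    {"slide": [0, 0, 0.6], "roll": 0, "fingers": 1},
    {"slide": [0, 0, 0.3], "roll": 0, "fingers": 1},
    {"slide": [0, 0, 0], "roll": 0, "fingers": 1},
    {"slide": [0, 0, 0], "roll": 0, "fingers": 1}
  ]
}}

```text
t: 14.62
tool_pos: [0.5248, -0.2417, 0.2548]
orientation: [1.804, 0.677, -1.807]
force: [-0.8, 0.2, -0.1]
opening: 0.093
```

```bash
python3 - <<'E'
from h import *
for c in("wrist","scene","top"): cv2.imwrite(f"pics/{c}5.png",robot.read_camera(c)[:,:,::-1])
s=cv2.imread("pics/scene5.png");cv2.imwrite("pics/c5o.png",cv2.resize(s[180:340,160:360],(750,600)))
for z,r in((.045,.03),(.175,.03),(.045,.036)): cv2.polylines(s,[np.int32(proj("scene",ring(.525,-.242,z,r)))],True,(0,0,255),1)
w=cv2.imread("pics/wrist5.png")
cv2.imwrite("pics/c5.png",np.hstack([cv2.resize(s[180:340,160:360],(400,320)),cv2.resize(w,(400,320))]))
E
```

```text
(no output)
```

View pics/c5.png

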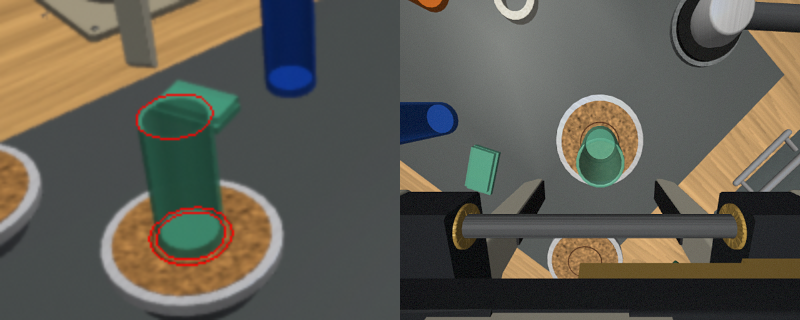

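View pics/scene5.png

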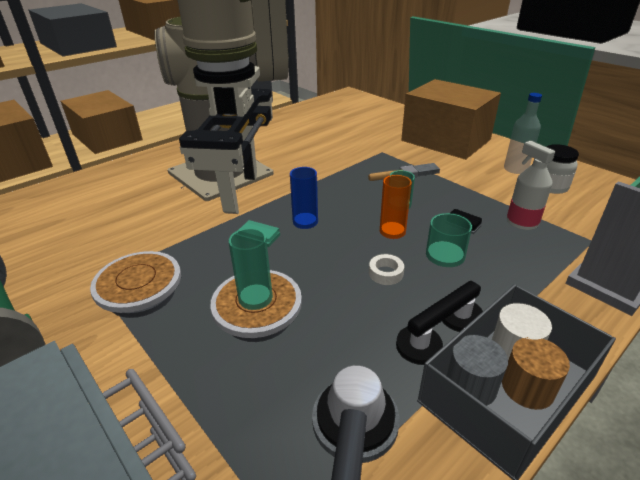

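View pics/c5o.png

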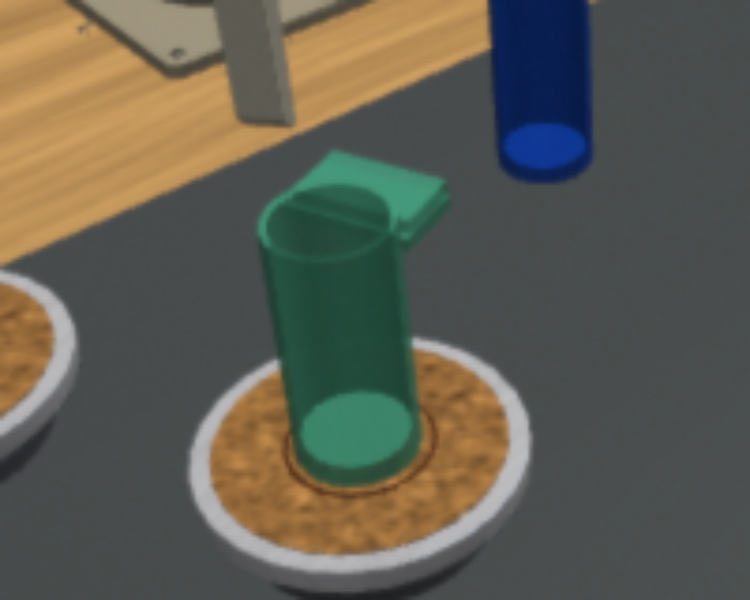

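The glass stands upright inside the dark ring at scene (255,298), and the fingers are well clear above it. The short and wide glasses, and the blue and orange ones, are at their starting pixels.

```bash
python3 -c "
from plant import robot
print(robot.close_job())"
```

```text
the job is handed in; nothing more can be done
None
```

The tall green glass is standing upright in the middle of the farther turntable, and the job is handed in. That turntable is 0.58 m from the base; the other is about 0.5 m. I gripped the glass with 9 N, set it down until the wrist force changed by about 7 N, then opened the fingers gradually and backed off upward. The arm's clock read 14.6 s at the end of the last move, inside the 40 s limit.

- **Placement:** in the last pictures the glass base lies inside the 72 mm ring, within about 2 mm of centre.
- **Other objects:** the short, wide, blue and orange glasses stand where they were, and the robot touches nothing.
- **Checks that disagreed:**
  - My glass fit on the short glass failed in the scene view, where the orange glass hides it, so I used its position from the top view.
  - The fits for the nearer turntable differed between cameras by about 4 cm. Its distance is approximate, but in both views it is clearly the closer one.

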